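# Put the bidder keypads away to charge

### The job

Put the bidder keypads away to charge: stand every keypad from the returns tray in a free slot of the charging dock and push every keypad in the dock, including the one already standing there loosely, fully home on its contacts. Then put the clear dust cover over the dock, press it down until it is fully home and level on both seals, and last of all press the green start button. Leave the other things on the desk where they are.

Things in the scene. Friction and masses are not known exactly. Their poses are not given: they have to be found in the camera images.
- dock: Grey charging dock, fixed to the desk: block 120 mm (own x) x 192 mm (own y) x 60 mm high; origin at the centre of its underside. Four slots open at the top, 96 mm long along own x, 25 mm wide, at own x = 0, y = -69, -23, +23, +69 mm. A black control post, 40 x 44 mm, 65 mm high, at own x = -96, y = +40 mm carries the start button.
- slots (a point): Centre of the dock's top face (60 mm up), axes of the dock. In each slot a keypad's foot first rests on a stiff brass cradle 14 mm above the desk (keypad top at 114 mm: not home). Pushed down with about 6 N the cradle travels 10 mm and stays down: foot 4 mm, keypad top 104 mm above the desk is fully home.
- seals (a point): Centre between two black rubber seal strips on the dock's top face, at the dock's own y = -89 and +89 mm, standing 8 mm proud of it. Each yields to about 4.5 N of push, down to flush with the top face, and stays down.
- start (a joint): Travel of the green start button: 0 released, 0.006 m fully pressed; it springs back; fully down takes 5 N, and it counts as pressed beyond 4 mm.
- start_top (a point): Centre of the top face of the green start button (28 mm across, pressed downward), on the dock's control post at own x = -96 mm, y = +40 mm of the dock, 87 mm above the desk.
- cover: Dust cover, loose, right way up on the desk: clear hood with orange bottom rim, open below, 133 mm (own x) x 205 mm (own y), walls 4 mm, 74 mm high, 350 g; origin at the centre of its bottom rim plane. Fits over the outside of the dock block, 2.5 mm play, either way round. Set on loosely its rim is 48 mm above the desk; pressed home, 40 mm. Keypads not home hold it up.
- cover_grip (a point): Top centre of the orange grip fin on the cover's roof, 114 mm above the cover's rim; the fin is 16 mm thick (cover's own x), 100 mm long (own y) and 40 mm high.
- tray: Light-wood returns tray, loose, 900 g, 124 mm (own x) x 172 mm (own y) x 44 mm high, floor 4 mm thick; origin at the centre of its underside. Three bays 100 mm long along own x and 28 mm wide, at own y = -52, 0, +52 mm, in which returned keypads stand upright.
- docked1: Bidder keypad, flat blue slab standing on its 90 x 20 mm foot, screen and keys on one broad face: 90 mm long (own x), 20 mm thick (own y), 100 mm tall (own z), 160 g. Origin: centre of its foot. If present, it starts standing loosely in the dock slot at the dock's own y = -69 mm, not pressed home. Absent in some starts (None).
- docked2: Bidder keypad, flat blue slab standing on its 90 x 20 mm foot, screen and keys on one broad face: 90 mm long (own x), 20 mm thick (own y), 100 mm tall (own z), 160 g. Origin: centre of its foot. If present, it starts standing loosely in the dock slot at the dock's own y = -23 mm, not pressed home. Absent in some starts (None).
- docked3: Bidder keypad, flat blue slab standing on its 90 x 20 mm foot, screen and keys on one broad face: 90 mm long (own x), 20 mm thick (own y), 100 mm tall (own z), 160 g. Origin: centre of its foot. If present, it starts standing loosely in the dock slot at the dock's own y = +23 mm, not pressed home. Absent in some starts (None).
- docked4: Bidder keypad, flat blue slab standing on its 90 x 20 mm foot, screen and keys on one broad face: 90 mm long (own x), 20 mm thick (own y), 100 mm tall (own z), 160 g. Origin: centre of its foot. If present, it starts standing loosely in the dock slot at the dock's own y = +69 mm, not pressed home. Absent in some starts (None).
- returned1: Bidder keypad, flat blue slab standing on its 90 x 20 mm foot, screen and keys on one broad face: 90 mm long (own x), 20 mm thick (own y), 100 mm tall (own z), 160 g. Origin: centre of its foot. If present, it starts standing in the returns tray's bay at the tray's own y = -52 mm. Absent in some starts (None).
- returned2: Bidder keypad, flat blue slab standing on its 90 x 20 mm foot, screen and keys on one broad face: 90 mm long (own x), 20 mm thick (own y), 100 mm tall (own z), 160 g. Origin: centre of its foot. If present, it starts standing in the returns tray's bay at the tray's own y = +0 mm. Absent in some starts (None).
- returned3: Bidder keypad, flat blue slab standing on its 90 x 20 mm foot, screen and keys on one broad face: 90 mm long (own x), 20 mm thick (own y), 100 mm tall (own z), 160 g. Origin: centre of its foot. If present, it starts standing in the returns tray's bay at the tray's own y = +52 mm. Absent in some starts (None).
- mug: White mug, 80 mm across, 90 mm high; bystander; origin at the centre of its foot.
- paint_tube: Black paint tube standing on its wide cap, 44 mm across, 140 mm high; bystander; origin at the centre of its foot.
- calculator_black: Black pocket calculator lying flat, 125 x 75 x 14 mm; bystander; origin at the centre of its underside.
- calculator_blue: Blue pocket calculator lying flat, 125 x 75 x 14 mm; bystander; origin at the centre of its underside.
- charger: White plug-in charger, 70 x 45 x 28 mm with two steel pins, lying on the desk; bystander; origin at the centre of its underside.
- stapler: Red and black stapler, 130 x 34 x 43 mm; bystander; origin at the centre of its underside.

How it is judged:
On the way, in this order (a step that is already met when the one before it is completed fails the run):
1. every keypad stands in a dock slot, fully home (z of docked1 in the frame of dock between -0.002 and 0.0075 m and x of docked1 in the frame of dock between -0.012 and 0.012 m and y of docked1 in the frame of dock between -0.08 and 0.08 m and angle between each of docked1, docked2, docked3, docked4, returned1, returned2, returned3's own z axis and vertical below 0.12 rad and z of docked2 in the frame of dock between -0.002 and 0.0075 m and x of docked2 in the frame of dock between -0.012 and 0.012 m and y of docked2 in the frame of dock between -0.08 and 0.08 m and z of docked3 in the frame of dock between -0.002 and 0.0075 m and x of docked3 in the frame of dock between -0.012 and 0.012 m and y of docked3 in the frame of dock between -0.08 and 0.08 m and z of docked4 in the frame of dock between -0.002 and 0.0075 m and x of docked4 in the frame of dock between -0.012 and 0.012 m and y of docked4 in the frame of dock between -0.08 and 0.08 m and z of returned1 in the frame of dock between -0.002 and 0.0075 m and x of returned1 in the frame of dock between -0.012 and 0.012 m and y of returned1 in the frame of dock between -0.08 and 0.08 m and z of returned2 in the frame of dock between -0.002 and 0.0075 m and x of returned2 in the frame of dock between -0.012 and 0.012 m and y of returned2 in the frame of dock between -0.08 and 0.08 m and z of returned3 in the frame of dock between -0.002 and 0.0075 m and x of returned3 in the frame of dock between -0.012 and 0.012 m and y of returned3 in the frame of dock between -0.08 and 0.08 m), for 0.2 s.
2. the dust cover is over the dock, fully home on both seals (all of step 1 and z of cover in the frame of dock between 0.035 and 0.0432 m and horizontal distance between cover and dock below 0.008 m and angle between cover's own z axis and vertical below 0.025 rad), for 0.2 s.
3. the start button is pressed, the cover being home (z of cover in the frame of dock between 0.035 and 0.0432 m and horizontal distance between cover and dock below 0.008 m and angle between cover's own z axis and vertical below 0.025 rad and value of joint start above 0.004 m), for 0.05 s.
At the end, for the whole second after the job is handed in: Each keypad present stands in a dock slot, foot under 7.5 mm above the desk (home: 4 mm); the cover is on the dock at rest, rim under 43.2 mm above the desk (home: 40 mm), centred within 8 mm, level within 0.025 rad; the start button, pressed after that, is released (all of step 2 and value of joint start below 0.002 m and linear speed of cover below 0.02 m/s); the robot touches nothing.
It fails at once if a bystander (mug, paint tube, calculator, charger or stapler) is moved more than 5 cm from its place (distance of any of mug, paint_tube, calculator_black, calculator_blue, charger, stapler from where it was at the start of the episode above 0.05 m).
Of docked1, docked2, docked3, docked4 only 1 to 1 are there at a start; the rules pass over those that are not, and their reading is None.
Of returned1, returned2, returned3 only 2 to 3 are there at a start; the rules pass over those that are not, and their reading is None.
At some moment in a run one of cover, tray may be knocked a few centimetres aside while the robot is not near it.
It also fails if it takes over 210 s, if anything falls off the work surface, if the arm or the gripper's body presses on something with over 40 N, if the wrist force passes 120 N, or if a joint passes its speed limit or range.

### The arm

A 6-joint arm with a two-finger parallel gripper is mounted at the origin on the work surface. World frame = base frame: x ahead of the robot, y to its left, z up, the work surface at z = 0. Lengths are in m, angles in rad, forces in N, time in s.
With the tool pointing down it reaches from about 0.35 to 0.975 m from the base axis. Payload 17.4 kg.
Tool frame: the origin (TCP) lies on the centre line of the jaws, within the pads' length; the fingertips stand 22 mm ahead of it and the grasp point (between the pads) lies 3 mm ahead of it; z points along the fingers, y is the line along which they close (so a half turn about z gives the same grasp; the last joint's range is limited). The gripper opens to 85 mm and grips with 20 to 120 N. Pads are 22 mm wide; open, the fingers measure 114 mm over their backs; the gripper's body (76 mm by 85 mm) begins 54 mm behind the grasp point. The pads swing forward as they close: fully open they stand 13 mm farther back than shut.
Start: joints at [1.157, 0.116, 1.442, -0, 1.584, -0.038], TCP at [0.248, 0.628, 0.253] pointing down, gripper open.
Joint ranges: [-2.83, 2.83], [-0.83, 2.19], [0.07, 2.5], [-1.14, 4.28], [0.01, 3], [-2.97, 2.97]. Speed limits (rad/s): [1.89, 1.89, 2.22, 3.14, 3.14, 3.14].

### API

Orientations are given as a unit quaternion [w, x, y, z].
In Python, from rig import get_obs, viewer, sign_off gives the robot as it stands.
- The arm moves only by the shell command python3 -m inch 'ROWS'. ROWS is JSON, a list that holds one entry, the list of rows, each a list of 7 numbers: the shift along the world's x, y, z scaled (see below), then the turn, a rotation vector about the world's x, y, z scaled (see below), then the closure, from -1 (fully open) to 1 (shut). In form: [[[tx, ty, tz, wx, wy, wz, hand], ...]]. A call has 1 to 5 rows; each row shifts and turns the commanded pose from where the row before left it; what a row does not reach is not made up. The controller multiplies each number of a shift by 25 mm and each number of a turn by 4 degrees. A row lasts 1/8 s, in which the tool goes at most 62.5 mm and 10.7 degrees, less where a joint would pass 70% of its speed; a pose out of reach is approached as far as the arm can. A call with a number of a shift or a turn outside -1 to 1 is refused whole. A call with a gripper value outside its range is refused whole. The fingers move at their own pace and stop on an object; the grip force is fixed at half the most. Time passes only in rows, so rows that do not move let the fingers close. It gives the time, the measured TCP pose, the force, the opening and the grip force at its end, in the units of the state.
- get_obs(): the state, without advancing time (a new reading comes with each control period).
- viewer.camera(name): name is "scene" or "top"; returns a dict with "frame" (480x640x3 uint8, red, green, blue), "mtx" (3x3 intrinsics, pixels), "k1" (the pictures are not rectified: a ray, as slopes to the right and down, at radius r is drawn at 1 + k1 r^2 times it, then the intrinsics apply), "pose" (4x4, takes a point from camera to world coordinates). Camera axes: x right, y up, looking along -z (the intrinsics and any distortion apply to the point x, -y, -z); pixel columns grow to the right and rows downward; lengths in m; the calibration is good to about 2 mm. A picture is of the moment at which its call begins. There is no depth.
- sign_off(): hands the job in; it is judged then, once.
The state is a dict: "clock": time; "joints": joint angles; "qd": joint speeds; "joint_efforts": joint torques, N m; "ee_pos": TCP position; "eef_rot": TCP orientation; "contact_force": force on the tool from outside, world axes, zero at the start; "torque": the same for the moment, N m; "opening": opening from 0.0 (shut) to 1.0 (fully open); "gripper_force": force on a finger pad.
Only numpy, scipy, OpenCV 4.12 (cv2) and the standard library are available. Lean on these libraries where they do the work, as an engineer would, in place of code of your own. Each camera call takes 0.05 s, during which the arm holds its last target. There are 200 camera calls.

## Working session

There is one attempt and no reset: what is moved stays moved. The work goes in short steps, Python scripts to look and compute and a shell command to move; the robot and the scene stay as the last step left them, time stands still between calls to the robot, and variables do not carry over. Pictures are saved under pics/ and viewed, at most 14 in all, crops included, and the job is handed in when it is done.

```bash
mkdir -p pics; cat > h.py <<'E'
import numpy as np, cv2
from rig import get_obs, viewer
def cap(n):
    c=viewer.camera(n); return c
def ray(c,u,v):
    K=np.array(c["mtx"]);x=(u-K[0,2])/K[0,0];y=(v-K[1,2])/K[1,1]
    k=c["k1"];rd=np.hypot(x,y);r=rd
    for _ in range(30): r=rd/(1+k*r*r)
    s=r/rd if rd>0 else 1
    P=np.array(c["pose"]);d=P[:3,:3]@np.array([x*s,-y*s,-1.]);return P[:3,3],d
def onz(c,u,v,z):
    o,d=ray(c,u,v);return o+d*(z-o[2])/d[2]
def two(c1,p1,c2,p2):
    o1,d1=ray(c1,*p1);o2,d2=ray(c2,*p2)
    t=np.linalg.lstsq(np.c_[d1,-d2],o2-o1,rcond=None)[0]
    a=o1+d1*t[0];b=o2+d2*t[1];return (a+b)/2,np.linalg.norm(a-b)
def proj(c,p):
    P=np.array(c["pose"]);q=P[:3,:3].T@(np.array(p)-P[:3,3]);x=q[0]/-q[2];y=-q[1]/-q[2]
    s=1+c["k1"]*(x*x+y*y);K=np.array(c["mtx"]);return K[0,0]*x*s+K[0,2],K[1,1]*y*s+K[1,2]
E
python3 - <<'E'
from h import *
import pickle
for n in("top","scene"):
    c=cap(n);cv2.imwrite(f"pics/{n}0.png",c["frame"][:,:,::-1]);pickle.dump(c,open(n+"0.pkl","wb"));print(n,np.round(c["pose"],3).tolist(),c["mtx"],c["k1"])
print(get_obs())
E
```

```text
top [[0.029, 0.989, -0.148, 0.402], [-1.0, 0.028, -0.008, -0.013], [-0.003, 0.148, 0.989, 1.23], [0.0, 0.0, 0.0, 1.0]] [[592.42413581   0.         313.22780366]
 [  0.         592.42413581 244.66287997]
 [  0.           0.           1.        ]] -0.1894036261923809
scene [[0.693, -0.455, 0.558, 1.273], [0.72, 0.459, -0.52, -0.702], [-0.02, 0.763, 0.646, 0.924], [0.0, 0.0, 0.0, 1.0]] [[607.83510182   0.         315.573084  ]
 [  0.         607.83510182 228.79004461]
 [  0.           0.           1.        ]] -0.009929096851611103
{'clock': 0.1, 'joints': array([ 1.15718731e+00,  1.16425535e-01,  1.44222023e+00, -2.57050738e-05,
        1.58399501e+00, -3.77923864e-02]), 'qd': array([ 3.60629031e-04, -1.61221691e-03, -2.11762410e-03, -1.85520928e-03,
        7.30153418e-04,  3.61755677e-05]), 'joint_efforts': array([ 1.66113670e-03, -7.33662844e+01, -6.33784533e+01, -5.36268169e-05,
        5.25812109e-03, -1.79716142e-05]), 'ee_pos': array([0.24769412, 0.62774398, 0.25263089]), 'eef_rot': array([-1.04753860e-04,  1.86804573e-01,  9.82396955e-01, -5.13646209e-04]), 'contact_force': array([-0.21069165,  0.22962751, -0.02568044]), 'torque': array([-0.00936558,  0.01122744,  0.01738662]), 'gripper_force': 0.0, 'opening': 0.9959353533490508}
```

View pics/top0.png

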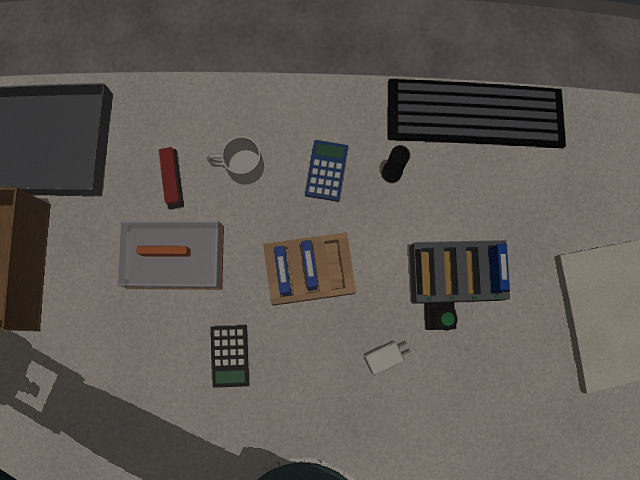

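View pics/scene0.png

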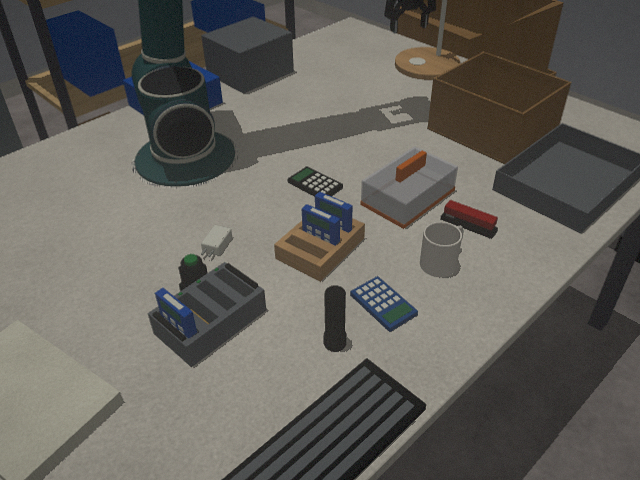

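The top view shows the dock at about (460,270) with a loose keypad in its right slot (500,268) and the button at (447,319). The tray is at (310,268) with keypads at (283,270) and (309,265), and the cover at (171,255) with its fin at (162,251). I'll enlarge these for corner picking.

```bash
python3 - <<'E'
from h import *
import pickle
t=pickle.load(open("top0.pkl","rb"));s=pickle.load(open("scene0.pkl","rb"))
def crop(c,x,y,w,h,f): return cv2.resize(c["frame"][y:y+h,x:x+w,::-1],None,fx=f,fy=f,interpolation=cv2.INTER_CUBIC)
a=crop(t,260,225,100,85,4);b=crop(t,405,230,110,110,4)
cv=np.zeros((600,800,3),np.uint8)
def put(im,x,y):
    h,w=im.shape[:2];h=min(h,600-y);w=min(w,800-x);cv[y:y+h,x:x+w]=im[:h,:w]
put(crop(t,260,225,100,75,4),0,0);put(crop(t,405,230,100+15,75,3.4),400,0)
put(crop(s,270,185,100,75,4),0,300);put(crop(s,145,245,100+25,100,3),400,300)
cv=np.clip(cv.astype(float)*1.5,0,255).astype(np.uint8)
cv2.imwrite("pics/m1.png",cv)
for n,c in(("t",t),("s",s)):
    H=cv2.cvtColor(c["frame"],cv2.COLOR_RGB2HSV)
    for nm,lo,hi in(("blue",(105,120,40),(125,255,255)),("orange",(4,140,100),(14,255,255)),("green",(50,120,40),(80,255,255)),("gold",(15,80,70),(28,255,255))):
        m=cv2.inRange(H,lo,hi);k,l,st,ce=cv2.connectedComponentsWithStats(m)
        for i in range(1,k):
            if st[i,4]>25: 
                r=cv2.minAreaRect(np.argwhere(l==i)[:,::-1].astype(np.float32));print(n,nm,st[i].tolist(),ce[i].round(1).tolist(),np.round(r[1],1),round(r[2],1))
E
```

```text
t blue [305, 140, 43, 61, 867] [325.9, 171.4] [34.4 56.2] 9.5
t blue [302, 241, 16, 46, 283] [309.2, 263.6] [46.   9.9] 81.9
t blue [494, 244, 15, 49, 307] [502.3, 267.6] [48. 14.] 90.0
t blue [274, 246, 17, 47, 290] [281.8, 269.5] [45.8 10.2] 81.7
t orange [137, 246, 49, 8, 367] [162.1, 249.6] [ 7. 48.] 90.0
t green [441, 312, 14, 14, 152] [447.5, 318.5] [12.7 12.7] 45.0
t gold [0, 204, 15, 122, 741] [4.6, 251.9] [121.  14.] 90.0
t gold [265, 232, 90, 72, 2246] [314.3, 269.2] [61.1 85. ] 81.9
t gold [444, 251, 7, 44, 250] [447.3, 271.7] [43.  6.] 90.0
t gold [466, 251, 8, 43, 219] [469.4, 271.8] [42.3  5.1] 87.0
t gold [421, 252, 9, 44, 308] [425.5, 273.0] [43.3  7.1] 87.1
s blue [191, 0, 74, 32, 1698] [223.8, 12.2] [31. 73.] 90.0
s blue [46, 11, 97, 103, 4771] [89.1, 54.7] [118.1  65.2] 72.3
s blue [189, 61, 33, 47, 529] [210.5, 85.4] [50.6 21. ] 65.6
s blue [315, 192, 37, 20, 147] [332.7, 201.4] [37.6  8. ] 26.6
s blue [303, 205, 39, 20, 159] [321.9, 215.1] [39.   8.1] 21.5
s blue [351, 277, 66, 51, 595] [382.6, 302.8] [62.2 30.6] 40.9
s blue [155, 289, 42, 49, 365] [178.4, 310.1]
[... 345 characters left out ...]
33.6, 21.4] [11.7  6.6] 18.4
s gold [266, 19, 20, 10, 43] [275.6, 23.5] [21.   2.2] 21.8
s gold [183, 21, 22, 46, 628] [193.4, 43.9] [45.6 20.6] 86.2
s gold [444, 22, 38, 18, 276] [460.8, 30.9] [38.3  9.3] 17.4
s gold [118, 39, 24, 39, 447] [129.6, 54.6] [33.4 24. ] 75.1
s gold [395, 46, 176, 69, 2003] [449.6, 68.3] [175.   50.4] 15.7
s gold [26, 71, 36, 41, 606] [44.2, 87.6] [42.7 25.6] 71.6
s gold [65, 80, 61, 36, 818] [92.6, 98.6] [37.3 54.1] 71.6
s gold [429, 111, 14, 19, 72] [434.7, 119.7] [19.1  8.7] 37.9
s gold [428, 124, 9, 9, 28] [432.8, 127.8] [9.4 5.3] 33.7
s gold [275, 219, 90, 62, 2530] [315.4, 249.4] [57.8 87.4] 46.7
s gold [191, 309, 18, 15, 29] [200.0, 316.8] [22.   1.2] 38.7
```

View pics/m1.png

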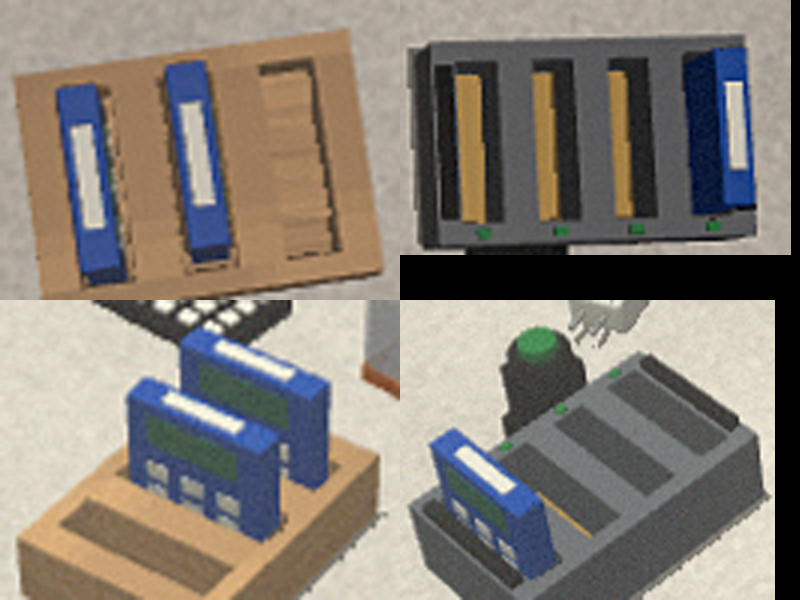

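The crop shows white labels on the keypad tops, green LEDs in front of the slots, and clear corners on the dock. I'll triangulate the labels, LEDs, fin and button, and cast the dock corners.

```bash
cat > meas.py <<'E'
from h import *
def comps(c,lo,hi,roi,amin=3):
    x,y,w,h=roi;H=cv2.cvtColor(c["frame"],cv2.COLOR_RGB2HSV)[y:y+h,x:x+w]
    m=cv2.inRange(H,lo,hi);k,l,st,ce=cv2.connectedComponentsWithStats(m)
    o=[]
    for i in range(1,k):
        if st[i,4]>=amin:
            p=np.argwhere(l==i)[:,::-1].astype(np.float32)+[x,y];o.append((p.mean(0),st[i,4],cv2.minAreaRect(p.astype(np.float32))))
    return sorted(o,key=lambda q:q[0][0])
E
python3 - <<'E'
from meas import *
import pickle
t=pickle.load(open("top0.pkl","rb"));s=pickle.load(open("scene0.pkl","rb"))
W=((0,0,140),(180,50,255));G=((45,80,40),(85,255,255))
for n,c,roi in(("t tray",t,(268,240,55,60)),("t dock",t,(490,240,18,58)),("s tray",s,(300,190,55,60)),("s dock",s,(155,285,40,30))):
    print(n,[(q[0].round(1).tolist(),int(q[1]),np.round(q[2][1],1).tolist()) for q in comps(c,*W,roi,8)])
for n,c,roi in(("t led",t,(410,290,100,14)),("s led",s,(170,260,55,45))):
    print(n,[(q[0].round(1).tolist(),int(q[1])) for q in comps(c,*G,roi)])
a=[(413.8,242.4),(506.5,240.9),(510,299.1)]
b=[(263.3,289),None,(149,313.3)]
A=[(430,42),(745,37),(757,235),(437,243)]
for u,v in A: print("top corner@60",onz(t,405+(u-400)/3.4,230+v/3.4,.06).round(4))
for u,v in [(755,432),(640,352),(412,505)]: print("scene corner@60",onz(s,145+(u-400)/3,245+(v-300)/3,.06).round(4))
# tops of slots (crop px): left-slot etc corners in top view
for nm,q in(("s2",[(530,60),(572,60),(580,220),(538,220)]),("s3",[(607,58),(650,58),(658,216),(615,217)])):
    P=np.array([onz(t,405+(u-400)/3.4,230+v/3.4,.06) for u,v in q]);print(nm,P.mean(0).round(4))
print("fin",two(t,(162.1,249.6),s,(410.8,157)));print("btn",two(t,(447.5,318.5),s,(191.8,258.1)))
E
```

```text
t tray []
t dock [([501.8, 256.4], 12, [7.0, 3.0]), ([502.0, 269.5], 10, [9.0, 0.0])]
s tray [([305.3, 200.8], 186, [30.0, 14.0]), ([320.2, 212.5], 56, [19.3, 2.8]), ([332.9, 199.4], 51, [19.3, 2.5]), ([347.2, 197.6], 238, [28.0, 21.0])]
s dock [([155.5, 302.8], 16, [2.0, 8.0]), ([168.6, 288.0], 136, [24.0, 9.0]), ([172.8, 301.0], 95, [20.9, 4.4])]
t led [([429.4, 298.1], 11), ([452.2, 297.4], 9), ([474.5, 297.0], 12), ([496.5, 296.0], 12)]
s led [([179.7, 293.3], 9), ([189.9, 261.8], 53), ([198.0, 281.0], 9), ([216.0, 269.0], 7)]
top corner@60 [ 0.5876 -0.2055  0.06  ]
top corner@60 [ 0.5961 -0.3975  0.06  ]
top corner@60 [ 0.4775 -0.4032  0.06  ]
top corner@60 [ 0.4691 -0.2104  0.06  ]
scene corner@60 [ 0.5862 -0.2071  0.06  ]
scene corner@60 [ 0.4711 -0.2139  0.06  ]
scene corner@60 [ 0.4811 -0.4031  0.06  ]
s2 [ 0.5315 -0.2805  0.06  ]
s3 [ 0.5343 -0.3274  0.06  ]
fin (array([0.55015699, 0.28507027, 0.12058897]), np.float64(0.0002727683941704912))
btn (array([ 0.43605422, -0.26850362,  0.08497096]), np.float64(0.0005694160156670049))
```

```bash
cat > kp.py <<'E'
from meas import *
def labels(t,s,troi,sroi,av=(0,0,105)):
    T=[q for q in comps(t,av,(180,60,255),troi,25) if max(q[2][1])<35 and min(q[2][1])<8]
    S=[q for q in comps(s,(0,0,140),(180,60,255),sroi,30) if min(q[2][1])<6]
    return T,S
E
python3 - <<'E'
from kp import *
import pickle
t=pickle.load(open("top0.pkl","rb"));s=pickle.load(open("scene0.pkl","rb"))
for tr,sr in(((268,240,55,60),(300,190,55,60)),((490,240,18,58),(155,285,40,30))):
    T,S=labels(t,s,tr,sr)
    for q in T: print("T",q[0].round(1),q[1],np.round(q[2][1],1),round(q[2][2],1))
    for q in S: print("S",q[0].round(1),q[1])
    for q in T:
        print("@.1/.104/.114",onz(t,*q[0],.104).round(4), end=' ')
        b=cv2.boxPoints(q[2]);b=np.array([onz(t,*p,.104)[:2] for p in b]);e=[b[1]-b[0],b[2]-b[1]];e=max(e,key=np.linalg.norm);print("long dir deg",np.degrees(np.arctan2(e[1],e[0])).round(1))
        for r in S: P,g=two(t,q[0],s,r[0]);print("   tri",P.round(4),round(g,4))
E
```

```text
T [274.5 240.6] 35 [ 2. 17.] 90.0
T [281.6 268.7] 128 [25.3  4.9] 81.0
T [308.9 262.9] 125 [24.9  5.3] 81.5
S [320.2 212.5] 56
S [332.9 199.4] 51
@.1/.104/.114 [0.5763 0.0707 0.104 ] long dir deg -88.4
   tri [0.5517 0.0384 0.1047] 0.0799
   tri [0.5569 0.05   0.1321] 0.0473
@.1/.104/.114 [0.5223 0.0551 0.104 ] long dir deg -169.0
   tri [0.5146 0.0433 0.0738] 0.0347
   tri [0.5215 0.0542 0.1051] 0.0022
@.1/.104/.114 [0.535  0.0031 0.104 ] long dir deg -169.8
   tri [0.5342 0.0023 0.1048] 0.002
   tri [0.5407 0.0133 0.1356] 0.0284
T [503.5 266. ] 125 [25.2  5. ] 85.2
S [172.8 301. ] 95
@.1/.104/.114 [ 0.539 -0.376  0.104] long dir deg -175.9
   tri [ 0.537  -0.3738  0.1145] 0.0027
```

Measured: dock centre (0.5326, -0.3041) at yaw 2.5°. Keypad A is at (0.522, 0.0545) and B at (0.5345, 0.0027), both with tops at 0.105 and yaw about 10.5°. Next I move above A.

```bash
for i in 1; do
python3 -m inch '[[[0.48,-1,0,0,0,0.35,0],[0.48,-1,0,0,0,0.35,0],[0.48,-1,0,0,0,0.35,0],[0.48,-1,0,0,0,0.35,0],[0.48,-1,0,0,0,0.35,0]]]'
python3 -m inch '[[[0.48,-1,0,0,0,0.35,0],[0.48,-1,0,0,0,0.35,0],[0.48,-1,0,0,0,0.35,0],[0.48,-1,0,0,0,0.35,0],[0.48,-1,0,0,0,0.35,0]]]'
python3 -m inch '[[[0.48,-1,0,0,0,0.35,0],[0.48,-1,0,0,0,0.35,0],[0.48,-1,0,0,0,0.35,0],[0.48,-1,0,0,0,0.35,0],[0.48,-1,0,0,0,0.35,0]]]'
python3 -m inch '[[[0.48,-1,0,0,0,0.35,0],[0.48,-1,0,0,0,0.35,0],[0.48,-1,0,0,0,0.35,0],[0.48,-1,0,0,0,0.35,0],[0,0,0,0,0,0,0]]]'
done
cat > st.py <<'E'
from h import *
import sys
from scipy.spatial.transform import Rotation as R
o=get_obs();q=o["eef_rot"];M=R.from_quat([q[1],q[2],q[3],q[0]]).as_matrix();p=o["ee_pos"]
ja=np.degrees(np.arctan2(M[1,1],M[0,1]))%180
print("p",p.round(4),"jaw",ja.round(2),"tilt z",M[:,2].round(4),"F",o["contact_force"].round(1),"open",round(o["opening"],3),"gf",round(o["gripper_force"],1),"t",round(o["clock"],2),"j6",o["joints"][5].round(2))
if len(sys.argv)>1:
    g=np.array([float(a) for a in sys.argv[1:]]);print("units to go",((g[:3]-p)/.025).round(2),"turn z",round((((g[3]-ja)+90)%180-90)/4,2))
E
python3 st.py .522 .0545 .253 100.5
```

```text
clock: 0.72
ee_pos: [0.308, 0.502, 0.2529]
eef_rot: [-0.0, 0.126, 0.992, -0.0]
contact_force: [0.5, 1.0, -0.3]
opening: 0.499
gripper_force: 0.0
clock: 1.35
ee_pos: [0.368, 0.377, 0.253]
eef_rot: [-0.0, 0.065, 0.998, -0.0]
contact_force: [-0.4, -0.2, -0.6]
opening: 0.497
gripper_force: 0.0
clock: 1.98
ee_pos: [0.4279, 0.252, 0.253]
eef_rot: [-0.0, 0.004, 1.0, -0.0]
contact_force: [0.2, -0.1, 0.3]
opening: 0.499
gripper_force: 0.0
clock: 2.6
ee_pos: [0.4761, 0.1517, 0.253]
eef_rot: [-0.0, -0.043, 0.999, -0.0]
contact_force: [0.1, -0.1, -0.7]
opening: 0.499
gripper_force: 0.0
p [0.4761 0.1517 0.253 ] jaw 94.96 tilt z [-5.e-04 -3.e-04 -1.e+00] F [ 0.1 -0.1 -0.7] open 0.499 gf 0.0 t 2.6 j6 -1.4
units to go [ 1.84 -3.89  0.  ] turn z 1.39
```

```bash

python3 -m inch '[[[0.46,-0.97,0,0,0,0.35,0],[0.46,-0.97,0,0,0,0.35,0],[0.46,-0.97,0,0,0,0.35,0],[0.46,-0.97,0,0,0,0.34,0],[0,0,0,0,0,0,0]]]' >/dev/null
python3 st.py .522 .0545 .095 100.5
python3 - <<'E'
from kp import *
s=cap("scene");T,S=labels(s,s,(0,0,5,5),(300,190,55,60))
print([(q[0].round(1),q[1]) for q in S])
E
```

```text
p [0.5219 0.0555 0.2529] jaw 100.54 tilt z [-7.e-04 -0.e+00 -1.e+00] F [-0.2 -0.2 -0.6] open 0.502 gf 0.0 t 3.23 j6 -1.7
units to go [ 0.   -0.04 -6.32] turn z -0.01
[(array([317. , 211.3]), np.int32(37))]
```

```bash
cat > snap.py <<'E'
from h import *
import sys
# name file x y w h f [name x y w h f ...]
f=sys.argv[1];ims=[]
a=sys.argv[2:]
for i in range(0,len(a),6):
    c=cap(a[i]);x,y,w,h=map(int,a[i+1:i+5]);im=cv2.resize(c["frame"][y:y+h,x:x+w,::-1],None,fx=float(a[i+5]),fy=float(a[i+5]),interpolation=cv2.INTER_CUBIC);ims.append(im)
H=max(i.shape[0] for i in ims);ims=[cv2.copyMakeBorder(i,0,H-i.shape[0],0,4,0) for i in ims]
cv2.imwrite("pics/"+f,np.clip(np.hstack(ims)*1.5,0,255).astype(np.uint8))
E
python3 snap.py a1.png scene 240 110 200 180 3
```

```text
(no output)
```

View pics/a1.png

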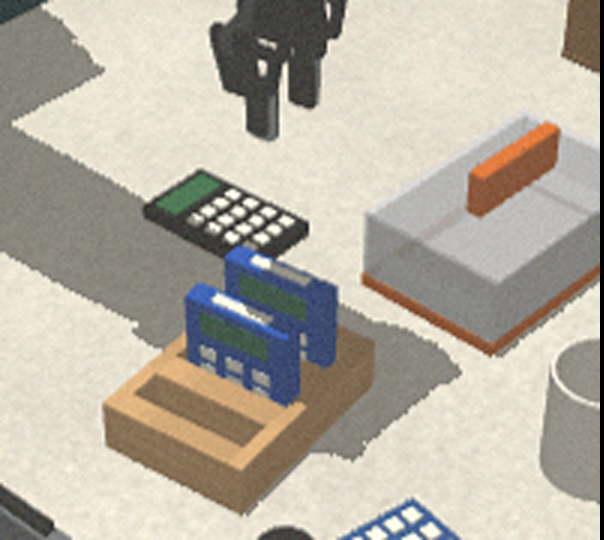

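The tray hasn't moved: the labels are still at about (333,200) and (320,212), just shaded by the arm. I descend and grasp A.

```bash

python3 -m inch '[[[0,-0.04,-1,0,0,0,0],[0,0,-1,0,0,0,0],[0,0,-1,0,0,0,0],[0,0,-1,0,0,0,0],[0,0,-1,0,0,0,0]]]' >/dev/null
python3 -m inch '[[[0,0,-0.7,0,0,0,0],[0,0,-0.62,0,0,0,0],[0,0,0,0,0,0,0]]]' >/dev/null; python3 st.py
python3 -m inch '[[[0,0,0,0,0,0,1],[0,0,0,0,0,0,1],[0,0,0,0,0,0,1],[0,0,0,0,0,0,1],[0,0,0,0,0,0,1]]]' >/dev/null; python3 st.py
python3 -m inch '[[[0,0,0.5,0,0,0,1],[0,0,1,0,0,0,1],[0,0,1,0,0,0,1],[0,0,1,0,0,0,1],[0,0,1,0,0,0,1]]]' >/dev/null; python3 st.py .5296 -.235 .21 92.5
```

```text
p [0.5213 0.0551 0.0944] jaw 100.63 tilt z [-0.0015 -0.     -1.    ] F [ 0.7  0.6 -0.7] open 0.501 gf 0.0 t 4.33 j6 -1.7
p [0.5222 0.0549 0.0962] jaw 100.62 tilt z [ 1.4e-03  1.0e-04 -1.0e+00] F [-0.8 -0.3  6.7] open 0.219 gf 59.5 t 4.95 j6 -1.7
p [0.5216 0.0548 0.2093] jaw 100.62 tilt z [ 3.e-04 -0.e+00 -1.e+00] F [ 0.4 -0.4 -1.5] open 0.22 gf 58.9 t 5.58 j6 -1.7
units to go [  0.32 -11.59   0.03] turn z -2.03
```

```bash

for r in 1 2; do :; done
python3 -m inch '[[[0.03,-0.97,0,0,0,-0.17,1],[0.03,-0.97,0,0,0,-0.17,1],[0.03,-0.97,0,0,0,-0.17,1],[0.03,-0.97,0,0,0,-0.17,1],[0.03,-0.97,0,0,0,-0.17,1]]]' >/dev/null
python3 -m inch '[[[0.03,-0.97,0,0,0,-0.17,1],[0.03,-0.97,0,0,0,-0.17,1],[0.03,-0.97,0,0,0,-0.17,1],[0.03,-0.97,0,0,0,-0.17,1],[0.03,-0.97,0,0,0,-0.17,1]]]' >/dev/null
python3 -m inch '[[[0.02,-0.97,0,0,0,-0.17,1],[0.02,-0.92,0,0,0,-0.17,1],[0,0,0,0,0,0,1],[0,0,0,0,0,0,1]]]' >/dev/null; python3 st.py .5296 -.2352 .16 92.5
```

```text
p [ 0.5302 -0.2347  0.2079] jaw 92.46 tilt z [-1.e-04  2.e-04 -1.e+00] F [-1.  -0.7 -1.9] open 0.222 gf 59.1 t 7.33 j6 -2.07
units to go [-0.02 -0.02 -1.92] turn z 0.01
```

```bash

python3 -m inch '[[[-0.02,-0.02,-0.8,0,0,0,1],[0,0,-0.6,0,0,0,1],[0,0,-0.5,0,0,0,1],[0,0,0,0,0,0,1]]]' >/dev/null; python3 st.py .5296 -.2352 .16 92.5; python3 snap.py b1.png scene 130 150 150 210 2.6 top 390 220 130 120 3
```

```text
p [ 0.5293 -0.235   0.1588] jaw 92.48 tilt z [-1.8e-03  9.0e-04 -1.0e+00] F [ 0.3  0.1 -1.9] open 0.226 gf 59.1 t 7.83 j6 -2.08
units to go [ 0.01 -0.01  0.05] turn z 0.0
```

View pics/b1.png

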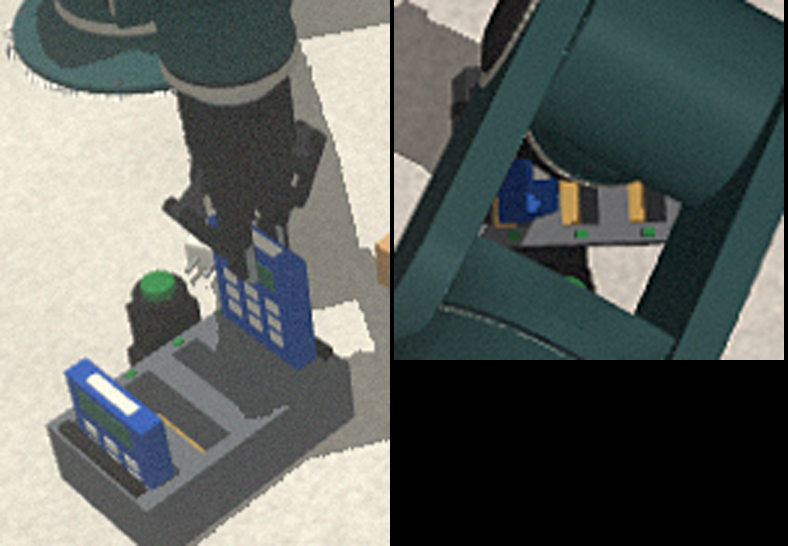

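The scene view shows the keypad just above the fourth slot at about (232,265), upright and in line. I lower it slowly while watching the force.

```bash

python3 -m inch '[[[0,0,-0.3,0,0,0,1],[0,0,-0.3,0,0,0,1],[0,0,-0.3,0,0,0,1],[0,0,0,0,0,0,1]]]' >/dev/null; python3 st.py
python3 -m inch '[[[0,0,-0.3,0,0,0,1],[0,0,-0.3,0,0,0,1],[0,0,-0.3,0,0,0,1],[0,0,0,0,0,0,1]]]' >/dev/null; python3 st.py
```

```text
p [ 0.5295 -0.2352  0.1369] jaw 92.47 tilt z [-1.1e-03  6.0e-04 -1.0e+00] F [-0.1  0.3 -2.4] open 0.22 gf 59.1 t 8.43 j6 -2.08
p [ 0.5294 -0.2352  0.1144] jaw 92.47 tilt z [-1.1e-03  6.0e-04 -1.0e+00] F [-0.2  1.  -2.2] open 0.225 gf 59.1 t 8.93 j6 -2.08
```

In the slot. Now I push it to home.

```bash

python3 -m inch '[[[0,0,-0.2,0,0,0,1],[0,0,-0.15,0,0,0,1],[0,0,-0.15,0,0,0,1],[0,0,0,0,0,0,1]]]' >/dev/null; python3 st.py
python3 -m inch '[[[0,0,-0.12,0,0,0,1],[0,0,-0.12,0,0,0,1],[0,0,0,0,0,0,1]]]' >/dev/null; python3 st.py
```

```text
p [ 0.5297 -0.2354  0.1027] jaw 92.46 tilt z [ 0. -0. -1.] F [ 0.6  0.5 -1.7] open 0.218 gf 59.0 t 9.43 j6 -2.08
p [ 0.5297 -0.2354  0.0965] jaw 92.47 tilt z [-0.  0. -1.] F [-0.3 -0.4 -0.9] open 0.228 gf 59.1 t 9.8 j6 -2.08
```

```bash

python3 -m inch '[[[0,0,-0.1,0,0,0,1],[0,0,0,0,0,0,1]]]' >/dev/null; python3 st.py
python3 -m inch '[[[0,0,-0.1,0,0,0,1],[0,0,0,0,0,0,1]]]' >/dev/null; python3 st.py
```

```text
p [ 0.5301 -0.2359  0.0961] jaw 92.46 tilt z [ 0.0012 -0.0013 -1.    ] F [-8.   0.8 19. ] open 0.222 gf 62.2 t 10.05 j6 -2.08
p [ 0.5304 -0.2363  0.096 ] jaw 92.45 tilt z [ 0.0025 -0.0024 -1.    ] F [-19.2   2.7  41.1] open 0.223 gf 65.6 t 10.3 j6 -2.08
```

Home, with a hard stop at the expected height. I release, lift and go to B.

```bash

python3 -m inch '[[[0,0,0.2,0,0,0,0.1],[0,0,0,0,0,0,0.1],[0,0,0,0,0,0,0.1]]]' >/dev/null; python3 st.py
python3 -m inch '[[[0,0,0.4,0,0,0,0.1],[0,0,1,0,0,0,0.1],[0,0,1,0,0,0,0.1],[0,0,1,0,0,0,0.1],[0,0,1,0,0,0,0.1]]]' >/dev/null
python3 -m inch '[[[0,1,0,0,0,0.2,0],[0,1,0,0,0,0.2,0],[0,1,0,0,0,0.2,0],[0,1,0,0,0,0.2,0],[0,1,0,0,0,0.2,0]]]' >/dev/null; python3 st.py .5345 .0027 .2 100.5
python3 - <<'E'
from kp import *
import pickle
t=cap("top");s=cap("scene");pickle.dump((t,s),open("v1.pkl","wb"))
for q in comps(t,(0,0,95),(180,60,255),(268,240,55,60),25)+comps(t,(0,0,95),(180,60,255),(412,245,30,60),25):print("T",q[0].round(1),q[1],np.round(q[2][1],1),round(q[2][2],1),onz(t,*q[0],.104).round(4))
for q in comps(s,(0,0,95),(180,70,255),(300,190,55,60),20):print("S",q[0].round(1),q[1],np.round(q[2][1],1))
E
```

```text
p [ 0.5296 -0.2352  0.0962] jaw 92.47 tilt z [-6.e-04  3.e-04 -1.e+00] F [ 0.6  0.2 -0.1] open 0.45 gf 0.0 t 10.68 j6 -2.08
p [ 0.5297 -0.1096  0.2074] jaw 96.49 tilt z [ 3.e-04 -1.e-04 -1.e+00] F [ 0.3 -0.5  0.1] open 0.499 gf 0.0 t 11.93 j6 -1.94
units to go [ 0.19  4.49 -0.29] turn z 1.0
T [274.5 240.7] 36 [ 2. 17.] 90.0 [0.5762 0.0707 0.104 ]
T [308.3 261. ] 115 [24.9  5.4] 81.9 [0.5388 0.0045 0.104 ]
S [323.5 191.4] 21 [3. 8.]
S [330.5 203. ] 977 [31. 54.]
```

```bash
python3 - <<'E'
from h import *
import pickle
t,s=pickle.load(open("v1.pkl","rb"));t0=pickle.load(open("top0.pkl","rb"))
f=lambda c,x,y,w,h,k:cv2.resize(c["frame"][y:y+h,x:x+w,::-1],(int(w*k),int(h*k)),interpolation=cv2.INTER_CUBIC)
a=np.hstack([f(t0,260,225,100,85,4),f(t,260,225,100,85,4)[:, :]])[:300]
b=np.hstack([f(s,145,215,130,100,3),f(t,400,225,120,90,3.333)[:300]])[:300]
b=cv2.copyMakeBorder(b,0,0,0,max(0,800-b.shape[1]),0)[:, :800]
cv2.imwrite("pics/c1.png",np.clip(np.vstack([a,b])*1.5,0,255).astype(np.uint8))
E
```

```text
Traceback (most recent call last):
ValueError: all the input array dimensions except for the concatenation axis must match exactly, but along dimension 0, the array at index 0 has size 300 and the array at index 1 has size 299
```

```bash
python3 - <<'E'
from h import *
import pickle
t,s=pickle.load(open("v1.pkl","rb"));t0=pickle.load(open("top0.pkl","rb"))
f=lambda c,x,y,w,h:cv2.resize(c["frame"][y:y+h,x:x+w,::-1],(400,300),interpolation=cv2.INTER_CUBIC)
a=np.hstack([f(t0,260,225,100,75),f(t,260,225,100,75)])
b=np.hstack([f(s,145,215,132,99),f(t,400,235,100,75)])
cv2.imwrite("pics/c1.png",np.clip(np.vstack([a,b])*1.5,0,255).astype(np.uint8))
E
```

```text
(no output)
```

View pics/c1.png

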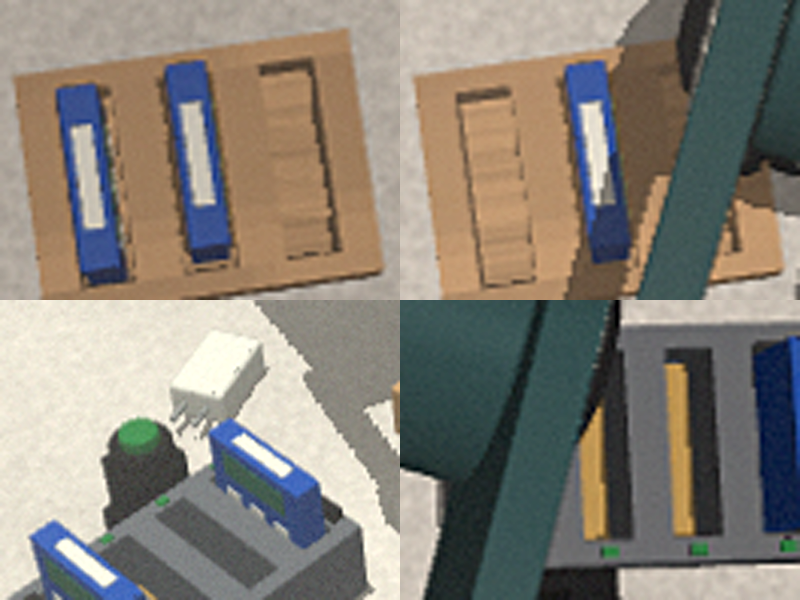

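Tray and B are unchanged (only a shadow crossed the label), and A stands home in slot +69. I go to B and grasp it.

```bash

python3 -m inch '[[[0.04,0.9,0,0,0,0.2,0],[0.04,0.9,0,0,0,0.2,0],[0.04,0.9,0,0,0,0.2,0],[0.04,0.9,0,0,0,0.2,0],[0.03,0.89,0,0,0,0.2,0]]]' >/dev/null
python3 -m inch '[[[0,0,-1,0,0,0,0],[0,0,-1,0,0,0,0],[0,0,-1,0,0,0,0],[0,0,-1,0,0,0,0],[0,0,0,0,0,0,0]]]' >/dev/null; python3 st.py .5345 .0027 .095 100.5
python3 -m inch '[[[0,0,-0.47,0,0,0,0],[0,0,0,0,0,0,0],[0,0,0,0,0,0,1],[0,0,0,0,0,0,1],[0,0,0,0,0,0,1]]]' >/dev/null
python3 -m inch '[[[0,0,0,0,0,0,1],[0,0,0,0,0,0,1]]]' >/dev/null; python3 st.py
python3 -m inch '[[[0,0,0.5,0,0,0,1],[0,0,1,0,0,0,1],[0,0,1,0,0,0,1],[0,0,1,0,0,0,1],[0,0,1,0,0,0,1]]]' >/dev/null; python3 st.py .5316 -.2811 .2 92.5
```

```text
p [0.5338 0.0015 0.1055] jaw 100.45 tilt z [-0.0029 -0.     -1.    ] F [0.  0.4 1.1] open 0.498 gf 0.0 t 13.28 j6 -1.8
units to go [ 0.03  0.05 -0.42] turn z 0.01
p [0.5349 0.0019 0.0958] jaw 100.47 tilt z [ 1.2e-03 -1.0e-04 -1.0e+00] F [-1.2 -0.1  5.7] open 0.227 gf 59.5 t 14.15 j6 -1.8
p [0.5343 0.0019 0.2089] jaw 100.47 tilt z [-0.  0. -1.] F [ 0.3  0.1 -1.8] open 0.225 gf 58.6 t 14.78 j6 -1.8
units to go [ -0.11 -11.32  -0.36] turn z -1.99
```

```bash

python3 -m inch '[[[0,-0.95,0.5,0,0,-0.17,1],[-0.01,-0.95,0,0,0,-0.17,1],[-0.01,-0.95,0,0,0,-0.17,1],[-0.01,-0.95,0,0,0,-0.17,1],[-0.01,-0.95,0,0,0,-0.17,1]]]' >/dev/null
python3 -m inch '[[[-0.01,-0.95,0,0,0,-0.17,1],[-0.01,-0.95,0,0,0,-0.17,1],[-0.01,-0.95,0,0,0,-0.17,1],[-0.01,-0.95,0,0,0,-0.17,1],[-0.01,-0.95,0,0,0,-0.17,1]]]' >/dev/null
python3 -m inch '[[[-0.01,-0.95,0,0,0,-0.17,1],[-0.01,-0.87,0,0,0,-0.12,1],[0,0,0,0,0,0,1],[0,0,0,0,0,0,1]]]' >/dev/null; python3 st.py .5316 -.2811 .16 92.5
```

```text
p [ 0.5318 -0.281   0.22  ] jaw 92.51 tilt z [-2.e-04  3.e-04 -1.e+00] F [ 0.1 -0.4 -2.3] open 0.225 gf 58.9 t 16.52 j6 -2.14
units to go [-0.01 -0.   -2.4 ] turn z -0.0
```

```bash

python3 -m inch '[[[0,0,-0.8,0,0,0,1],[0,0,-0.8,0,0,0,1],[0,0,-0.8,0,0,0,1],[0,0,-0.2,0,0,0,1],[0,0,0,0,0,0,1]]]' >/dev/null; python3 st.py
python3 -m inch '[[[0,0,-0.3,0,0,0,1],[0,0,-0.3,0,0,0,1],[0,0,-0.2,0,0,0,1],[0,0,0,0,0,0,1]]]' >/dev/null; python3 st.py
```

```text
p [ 0.5317 -0.281   0.1547] jaw 92.51 tilt z [-5.e-04  2.e-04 -1.e+00] F [-0.8 -1.2 -1.6] open 0.226 gf 58.9 t 17.15 j6 -2.14
p [ 0.5316 -0.281   0.1345] jaw 92.51 tilt z [-6.e-04  4.e-04 -1.e+00] F [ 0.7  0.5 -1.8] open 0.223 gf 58.9 t 17.65 j6 -2.14
```

```bash

python3 -m inch '[[[0,0,-0.3,0,0,0,1],[0,0,-0.3,0,0,0,1],[0,0,-0.3,0,0,0,1],[0,0,-0.2,0,0,0,1],[0,0,0,0,0,0,1]]]' >/dev/null; python3 st.py
python3 -m inch '[[[0,0,-0.15,0,0,0,1],[0,0,-0.15,0,0,0,1],[0,0,-0.12,0,0,0,1],[0,0,-0.06,0,0,0,1],[0,0,0,0,0,0,1]]]' >/dev/null; python3 st.py
```

```text
p [ 0.5316 -0.281   0.107 ] jaw 92.51 tilt z [-6.e-04  3.e-04 -1.e+00] F [-0.4  0.9 -0.7] open 0.223 gf 58.9 t 18.27 j6 -2.14
p [ 0.5319 -0.2813  0.0958] jaw 92.51 tilt z [ 6.e-04 -4.e-04 -1.e+00] F [ 0.4 -0.6  4.5] open 0.225 gf 59.7 t 18.9 j6 -2.14
```

```bash

python3 -m inch '[[[0,0,-0.08,0,0,0,1],[0,0,0,0,0,0,1]]]' >/dev/null; python3 st.py
python3 -m inch '[[[0,0,0.12,0,0,0,0.25],[0,0,0,0,0,0,0.25],[0,0,0,0,0,0,0.25]]]' >/dev/null; python3 st.py
python3 -m inch '[[[0,0,0.4,0,0,0,0.25],[0,0,0.8,0,0,0,0.25],[0,0,1,0,0,0,0.25],[0,0,1,0,0,0,1]]]' >/dev/null
python3 -m inch '[[[0.05,-0.92,0,0,0,0,1],[0.05,-0.92,0,0,0,0,1],[0.05,-0.92,0,0,0,0,1],[0.03,-0.92,0,0,0,0,1],[0,0,0,0,0,0,1]]]' >/dev/null; python3 st.py .536 -.3733 .14 92.5
```

```text
p [ 0.532  -0.2814  0.0958] jaw 92.51 tilt z [ 1.2e-03 -9.0e-04 -1.0e+00] F [-9.4  3.4 25. ] open 0.225 gf 62.6 t 19.15 j6 -2.14
p [ 0.5316 -0.281   0.0961] jaw 92.51 tilt z [-5.e-04  3.e-04 -1.e+00] F [ 0.2  0.7 -0.3] open 0.371 gf 0.0 t 19.52 j6 -2.14
p [ 0.5359 -0.3751  0.1757] jaw 92.41 tilt z [-1.e-03  5.e-04 -1.e+00] F [-0.1 -1.1  0.3] open -0.0 gf 0.0 t 20.65 j6 -2.26
units to go [ 0.    0.07 -1.43] turn z 0.02
```

```bash

python3 -m inch '[[[0,0.06,-0.6,0,0,0,1],[0,0,-0.5,0,0,0,1],[0,0,-0.25,0,0,0,1],[0,0,0,0,0,0,1]]]' >/dev/null; python3 st.py
python3 -m inch '[[[0,0,-0.15,0,0,0,1],[0,0,-0.15,0,0,0,1],[0,0,0,0,0,0,1]]]' >/dev/null; python3 st.py
python3 -m inch '[[[0,0,-0.15,0,0,0,1],[0,0,-0.1,0,0,0,1],[0,0,0,0,0,0,1]]]' >/dev/null; python3 st.py
```

```text
p [ 0.5362 -0.3712  0.1422] jaw 92.53 tilt z [-7.e-04  5.e-04 -1.e+00] F [ 0.2 -0.2  0.1] open -0.002 gf 0.0 t 21.15 j6 -2.26
p [ 0.5362 -0.3716  0.1352] jaw 92.51 tilt z [ 0.  0. -1.] F [-0.1 -0.2 -0.9] open 0.002 gf 0.0 t 21.52 j6 -2.26
p [ 0.5362 -0.3716  0.1288] jaw 92.51 tilt z [-1.e-04  1.e-04 -1.e+00] F [ 0.2 -0.3  1.2] open -0.001 gf 0.5 t 21.9 j6 -2.26
```

```bash

python3 -m inch '[[[0,0,-0.1,0,0,0,1],[0,0,-0.05,0,0,0,1],[0,0,0,0,0,0,1]]]' >/dev/null; python3 st.py
python3 -m inch '[[[0,0,-0.08,0,0,0,1],[0,0,0,0,0,0,1]]]' >/dev/null; python3 st.py
```

```text
p [ 0.5364 -0.3718  0.126 ] jaw 92.51 tilt z [ 6.e-04 -6.e-04 -1.e+00] F [-2.8  1.1  9. ] open 0.002 gf 4.7 t 22.27 j6 -2.26
p [ 0.5365 -0.3723  0.126 ] jaw 92.5 tilt z [ 0.0017 -0.0022 -1.    ] F [-8.   2.6 24.6] open -0.001 gf 12.1 t 22.52 j6 -2.26
```

Keypad 1 is home. I lift, move to the middle and look at the dock and cover.

```bash

python3 -m inch '[[[0,0,0.3,0,0,0,1],[0,0,1,0,0,0,1],[0,0,1,0,0,0,0],[0,0,1,0,0,0,-1],[0,0,1,0,0,0,-1]]]' >/dev/null
python3 -m inch '[[[-0.2,1,0,0,0,0,-1],[-0.2,1,0,0,0,0,-1],[-0.2,1,0,0,0,0,-1],[-0.2,1,0,0,0,0,-1],[-0.2,1,0,0,0,0,-1]]]' >/dev/null
python3 -m inch '[[[-0.2,1,0,0,0,0,-1],[-0.2,1,0,0,0,0,-1],[-0.2,1,0,0,0,0,-1],[-0.2,1,0,0,0,0,-1],[-0.2,1,0,0,0,0,-1]]]' >/dev/null
python3 -m inch '[[[-0.2,1,0,0,0,0,-1],[-0.2,1,0,0,0,0,-1],[-0.2,1,0,0,0,0,-1],[-0.2,1,0,0,0,0,-1],[-0.2,1,0,0,0,0,-1]]]' >/dev/null; python3 st.py
python3 - <<'E'
from kp import *
import pickle
t=cap("top");s=cap("scene");pickle.dump((t,s),open("v2.pkl","wb"))
f=lambda c,x,y,w,h:cv2.resize(c["frame"][y:y+h,x:x+w,::-1],(400,300),interpolation=cv2.INTER_CUBIC)
a=np.hstack([f(t,110,205,120,90),f(s,350,140,120,90)])
b=np.hstack([f(t,400,235,120,90),f(s,140,230,140,105)])
cv2.imwrite("pics/d1.png",np.clip(np.vstack([a,b])*1.5,0,255).astype(np.uint8))
for n,c,roi in(("t",t,(120,230,90,45)),("s",s,(380,140,60,50))):
  for q in comps(c,(4,140,80),(14,255,255),roi,40):print(n,q[0].round(1),q[1],np.round(q[2],1) if 0 else q[2])
for q in comps(t,(0,0,95),(180,60,255),(415,245,95,55),60):print("T",q[0].round(1),q[1],q[2][1],onz(t,*q[0],.104).round(4))
E
```

```text
p [0.4605 0.0048 0.2309] jaw 92.52 tilt z [ 3.e-04 -0.e+00 -1.e+00] F [-0.6  0.5  0. ] open 1.003 gf 0.0 t 25.02 j6 -1.66
t [161.4 249.5] 397 ((161.49998474121094, 249.5), (48.99999237060547, 6.999999046325684), 0.0)
s [410.5 165.2] 362 ((410.6643981933594, 165.51194763183594), (14.06021499633789, 38.93598175048828), 55.491477966308594)
T [432.3 269.2] 132 (24.0, 5.0) [ 0.5293 -0.2346  0.104 ]
T [455.3 268.6] 131 (25.0, 5.0) [ 0.5317 -0.2795  0.104 ]
T [502. 267.] 125 (24.366491317749023, 4.916046142578125) [ 0.537  -0.3729  0.104 ]
T [508.3 259.4] 76 (38.0, 3.0) [ 0.5522 -0.3861  0.104 ]
```

View pics/d1.png

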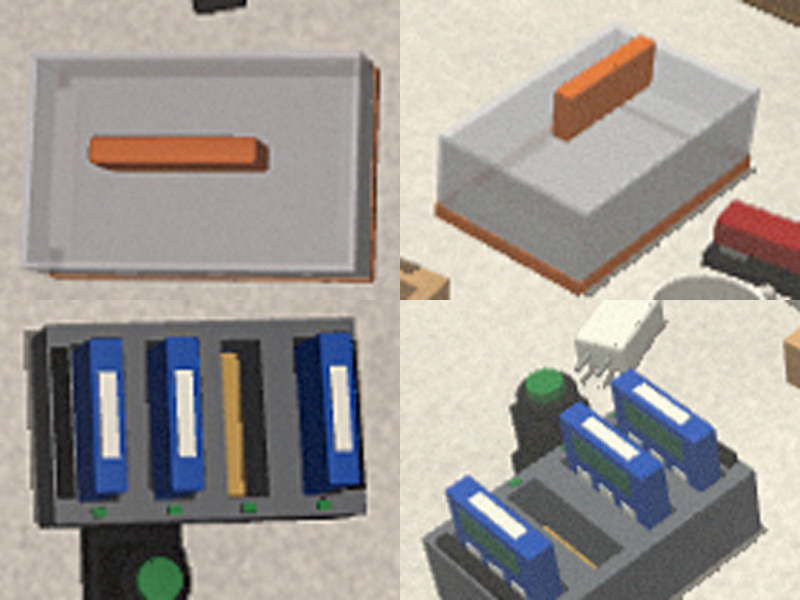

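All three keypads sit home in the dock. The cover is unmoved, with its fin top at about (162,250) in the top view and (411,161) in the scene view. Next come its pose and yaw.

```bash
python3 - <<'E'
from h import *
import pickle
t,s=pickle.load(open("v2.pkl","rb"))
T=lambda u,v:(110+u*.3,205+v*.3)
S=lambda u,v:(350+(u-400)*.3,140+v*.3)
P,g=two(t,T(173.5,149.5),s,S(604,71));print("fin top",P.round(4),g)
for a,b in(((90,137),(258,136)),((90,162),(256,162))):
    d=onz(t,*T(*b),.114)-onz(t,*T(*a),.114);print("fin len",np.linalg.norm(d),"ang",np.degrees(np.arctan2(d[1],d[0])))
R=np.array([onz(t,*T(*q),.074)[:2] for q in((36,57),(362,55),(352,270),(25,265))]);print(R.round(4),R.mean(0).round(4))
for i in range(4): d=R[(i+1)%4]-R[i];print(np.linalg.norm(d).round(4),np.degrees(np.arctan2(d[1],d[0])).round(2))
q=[onz(s,*S(*p),0)[:2] for p in((436,210),(580,292),(750,160))];print("rim base scene",np.round(q,4),"ctr",(q[0]+q[2])/2)
E
```

```text
fin top [0.551  0.2882 0.1075] 0.00151248754016375
fin len 0.0999571553985861 ang -88.0203469907183
fin len 0.09860933024297909 ang -88.27830575092645
[[0.6102 0.388 ]
 [0.6164 0.1864]
 [0.4874 0.1856]
 [0.4834 0.3852]] [0.5494 0.2863]
0.2017 -88.24
0.129 -179.68
0.1996 91.17
0.1269 1.25
rim base scene [[0.4835 0.1883]
 [0.6195 0.1905]
 [0.611  0.4014]] ctr [0.54726117 0.29489312]
```

```bash

for i in a; do
python3 -m inch '[[[0.15,0.49,0,0,0,-1,0],[0.15,0.49,0,0,0,-1,0],[0.15,0.49,0,0,0,-1,0],[0.15,0.49,0,0,0,-1,0],[0.15,0.49,0,0,0,-1,0]]]'
python3 -m inch '[[[0.15,0.49,0,0,0,-1,0],[0.15,0.49,0,0,0,-1,0],[0.15,0.49,0,0,0,-1,0],[0.15,0.49,0,0,0,-1,0],[0.15,0.49,0,0,0,-1,0]]]'
python3 -m inch '[[[0.15,0.49,0,0,0,-1,0],[0.15,0.49,0,0,0,-1,0],[0.15,0.49,0,0,0,-1,0],[0.15,0.49,0,0,0,-1,0],[0.15,0.49,0,0,0,-1,0]]]'
python3 -m inch '[[[0.15,0.49,0,0,0,-1,0],[0.15,0.49,0,0,0,-1,0],[0.15,0.49,0,0,0,-1,0],[0.15,0.49,0,0,0,-1,0],[0.15,0.49,0,0,0,-1,0]]]'
python3 -m inch '[[[0.15,0.49,0,0,0,-1,0],[0.15,0.49,0,0,0,-1,0],[0.15,0.49,0,0,0,-0.68,0],[0,0,0,0,0,0,0],[0,0,0,0,0,0,0]]]'
done >/dev/null; python3 st.py .550 .287 .106 1.8
python3 - <<'E'
from kp import *
t=cap("top");s=cap("scene")
for n,c,roi in(("t",t,(120,230,90,45)),("s",s,(380,140,60,50))):
  for q in comps(c,(4,140,80),(14,255,255),roi,40):print(n,q[0].round(1),q[1])
E
```

```text
p [0.5473 0.2848 0.2307] jaw 1.85 tilt z [-1.e-04 -2.e-04 -1.e+00] F [ 0.8 -0.7 -0.4] open 0.497 gf 0.0 t 28.25 j6 0.41
units to go [ 0.11  0.09 -4.99] turn z -0.01
t [178.7 251. ] 67
s [410.6 165.9] 351
```

Cover still in place. I descend and grip the fin.

```bash

python3 -m inch '[[[0.11,0.09,-1,0,0,0,0],[0,0,-1,0,0,0,0],[0,0,-1,0,0,0,0],[0,0,-0.8,0,0,0,0],[0,0,-0.6,0,0,0,0]]]' >/dev/null
python3 -m inch '[[[0,0,-0.56,0,0,0,0],[0,0,0,0,0,0,0]]]' >/dev/null;python3 st.py
python3 -m inch '[[[0,0,0,0,0,0,1],[0,0,0,0,0,0,1],[0,0,0,0,0,0,1],[0,0,0,0,0,0,1],[0,0,0,0,0,0,1]]]' >/dev/null; python3 st.py
python3 -m inch '[[[0,0,0.3,0,0,0,1],[0,0,0.5,0,0,0,1],[0,0,1,0,0,0,1],[0,0,1,0,0,0,1],[0,0,0,0,0,0,1]]]' >/dev/null; python3 st.py
```

```text
p [0.55   0.2872 0.1059] jaw 1.79 tilt z [-1.2e-03 -5.0e-04 -1.0e+00] F [-0.3 -1.  -0.3] open 0.499 gf 0.0 t 29.23 j6 0.41
p [0.5508 0.2876 0.1078] jaw 1.79 tilt z [ 1.6e-03  7.0e-04 -1.0e+00] F [2.5 0.3 6.6] open 0.178 gf 59.7 t 29.85 j6 0.41
p [0.5509 0.2877 0.1792] jaw 1.79 tilt z [ 0.0031  0.0015 -1.    ] F [-0.5 -0.6 -2.7] open 0.177 gf 58.9 t 30.48 j6 0.41
```

```bash
python3 snap.py e1.png scene 330 60 160 180 2.5 top 100 150 160 180 2.3
```

```text
(no output)
```

View pics/e1.png

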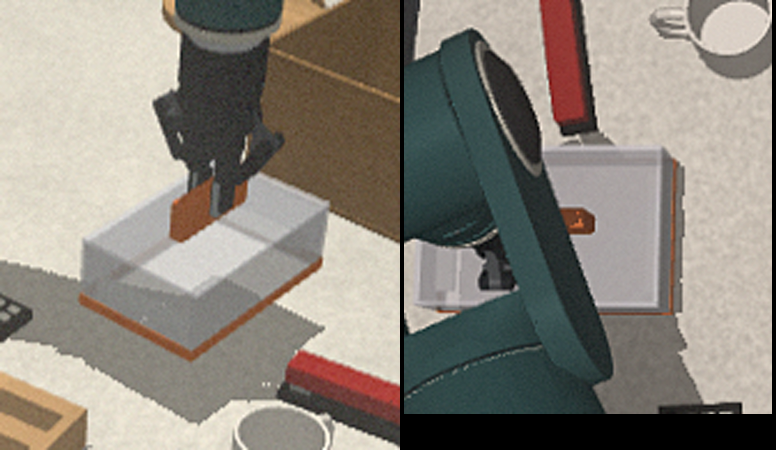

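The cover is lifted level. I raise it and carry it to the dock.

```bash
for i in a; do
python3 -m inch '[[[0,0,1,0,0,0,1],[0,0,1,0,0,0,1],[0,0,1,0,0,0,1],[-0.02,-0.5,0.4,0,0,0,1],[-0.03,-0.9,0.2,0,0,0,1]]]'
python3 -m inch '[[[-0.03,-1,0,0,0,0,1],[-0.03,-1,0,0,0,0,1],[-0.03,-1,0,0,0,0,1],[-0.03,-1,0,0,0,0,1],[-0.03,-1,0,0,0,0,1]]]'
python3 -m inch '[[[-0.03,-1,0,0,0,0,1],[-0.03,-1,0,0,0,0,1],[-0.03,-1,0,0,0,0,1],[-0.03,-1,0,0,0,0,1],[-0.03,-1,0,0,0,0,1]]]'
python3 -m inch '[[[-0.03,-1,0,0,0,0,1],[-0.03,-1,0,0,0,0,1],[-0.03,-1,0,0,0,0,1],[-0.03,-1,0,0,0,0,1],[-0.03,-1,0,0,0,0,1]]]'
python3 -m inch '[[[-0.03,-1,0,0,0,0,1],[-0.03,-1,0,0,0,0.1,1],[-0.03,-1,0,0,0,0.1,1],[0,-1,0,0,0,0,1],[0,-1,0,0,0,0,1]]]'
done >/dev/null; python3 st.py .5326 -.3041 .23 2.5
python3 - <<'E'
from h import *
import pickle
t,s=pickle.load(open("v2.pkl","rb"))
T=lambda u,v:(110+u*.3,205+v*.3)
S=lambda u,v:(350+(u-400)*.3,140+v*.3)
for z in(.112,.114,.116):print(z,onz(t,*T(173.5,149.5),z)[:2].round(4),onz(s,*S(604,71),z)[:2].round(4))
E
```

```text
p [ 0.534  -0.2493  0.2654] jaw 2.54 tilt z [-1.6e-03  6.0e-04 -1.0e+00] F [-0.2  0.8 -3.5] open 0.173 gf 59.0 t 33.7 j6 -0.52
units to go [-0.06 -2.19 -1.42] turn z -0.01
0.112 [0.5509 0.2875] [0.5547 0.2819]
0.114 [0.5506 0.287 ] [0.5564 0.2795]
0.116 [0.5504 0.2865] [0.5582 0.2771]
```

```bash

python3 -m inch '[[[-0.02,-0.73,-0.3,0,0,0,1],[-0.02,-0.73,-0.4,0,0,0,1],[-0.02,-0.73,-0.5,0,0,0,1],[0,0,-0.3,0,0,0,1],[0,0,0,0,0,0,1]]]' >/dev/null; python3 st.py .5326 -.3041 .22 2.5
python3 - <<'E'
from h import *
import pickle
t=cap("top");s=cap("scene");pickle.dump((t,s),open("v3.pkl","wb"))
f=lambda c,x,y,w,h:cv2.resize(c["frame"][y:y+h,x:x+w,::-1],(400,600),interpolation=cv2.INTER_CUBIC)
cv2.imwrite("pics/f1.png",np.clip(np.hstack([f(s,130,180,140,210),f(t,390,200,140,210)])*1.5,0,255).astype(np.uint8))
E
```

```text
p [ 0.5338 -0.3021  0.2282] jaw 2.59 tilt z [-0.0012  0.001  -1.    ] F [-0.1  0.1 -2.6] open 0.178 gf 58.9 t 34.33 j6 -0.6
units to go [-0.05 -0.08 -0.33] turn z -0.02
```

View pics/f1.png

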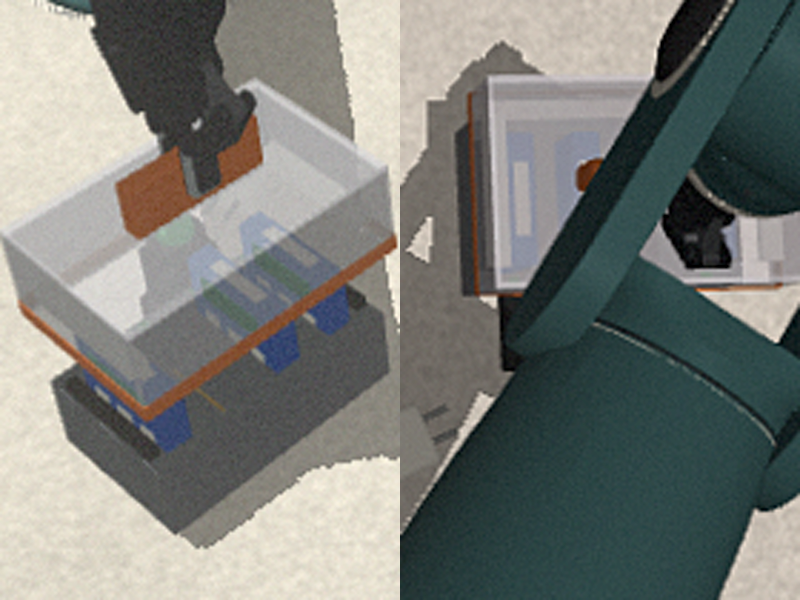

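The cover hovers level over the dock. In the scene crop the rim corners are near (22,305), (150,418) and (397,243), so I can compute its centre.

```bash
python3 - <<'E'
from h import *
import pickle
t,s=pickle.load(open("v3.pkl","rb"))
S=lambda u,v:(130+u*.35,180+v*.35)
# orange rim mask in scene: print contour hull extreme corners
H=cv2.cvtColor(s["frame"],cv2.COLOR_RGB2HSV);m=cv2.inRange(H,(4,120,50),(14,255,255));m[:,:125]=0;m[:,275:]=0;m[:262]=0;m[335:]=0
p=np.argwhere(m)[:,::-1];print(p.min(0),p.max(0),len(p))
# lower edge lines
def fit(sel):
    xs=sorted(set(p[sel][:,0]));q=np.array([(x,p[(p[:,0]==x)][:,1].max()+.5) for x in xs]);return np.polyfit(q[:,0],q[:,1],1),q
a,q1=fit((p[:,0]>140)&(p[:,0]<178));b,q2=fit((p[:,0]>188)&(p[:,0]<260))
x=(b[1]-a[1])/(a[0]-b[0]);F=(x,a[0]*x+a[1]);print("front",np.round(F,1))
L=(p[:,0].min()-.0,);L=(L[0],a[0]*L[0]+a[1]);Rr=(p[:,0].max()+1.,);Rr=(Rr[0],b[0]*Rr[0]+b[1]);print(np.round([L,Rr],1))
for z in(.1204,):
    l,f,r=[onz(s,*k,z)[:2] for k in(L,F,Rr)];print(l.round(4),f.round(4),r.round(4),"c",((l+r)/2).round(4),np.linalg.norm(l-f),np.linalg.norm(r-f))
    d=r-f;n=d/np.linalg.norm(d);ex=np.array([n[1],-n[0]]);yaw=np.arctan2(n[1],n[0])-np.pi/2
    print("yaw",np.degrees(yaw),"centre from front corner",f+n*.1025-ex*.0665)
print("cover centre expected at tcp",.5338,-.3021)
g=onz(t,390+470*.35,200+295*.35,.1204);print("top: rim left-bottom corner",g.round(4), onz(t,390+470*.35,200+93*.35,.1204).round(4))
print("dock corners from scene:",onz(s,*S(52,380),.06).round(4), onz(s,*S(180,533),0).round(4))
print("expected dock:", [( .5326+.99905*x-.0436*y, -.3041+.0436*x+.99905*y) for x,y in((-.06,-.096),(.06,-.096))])
E
```

```text
[137 262] [268 326] 575
front [181.1 327.1]
[[137.  288.9]
 [269.  265.5]]
[ 0.4687 -0.4072] [ 0.6035 -0.4016] [ 0.5942 -0.1937] c [ 0.5314 -0.3005] 0.1349516297199774 0.20805751187404795
yaw 2.565829093892584 centre from front corner [ 0.53246728 -0.30215044]
cover centre expected at tcp 0.5338 -0.3021
top: rim left-bottom corner [ 0.467  -0.4734  0.1204] [ 0.6056 -0.477   0.1204]
dock corners from scene: [ 0.4793 -0.4037  0.06  ] [ 0.5992 -0.3956  0.    ]
expected dock: [(0.4768426, -0.4026248), (0.5967285999999999, -0.3973928)]
```

```bash

python3 -m inch '[[[-0.04,-0.07,-0.5,0,0,-0.02,1],[0,0,-0.5,0,0,0,1],[0,0,-0.5,0,0,0,1],[0,0,-0.5,0,0,0,1],[0,0,0,0,0,0,1]]]' >/dev/null; python3 st.py .5328 -.3041 .168 2.5
python3 snap.py g1.png scene 130 180 140 210 2.8 top 390 200 140 210 2.8
```

```text
p [ 0.5326 -0.3038  0.1778] jaw 2.51 tilt z [-0.0017  0.001  -1.    ] F [ 0.   0.4 -3.4] open 0.175 gf 58.8 t 35.05 j6 -0.6
units to go [ 0.01 -0.01 -0.39] turn z -0.0
```

View pics/g1.png

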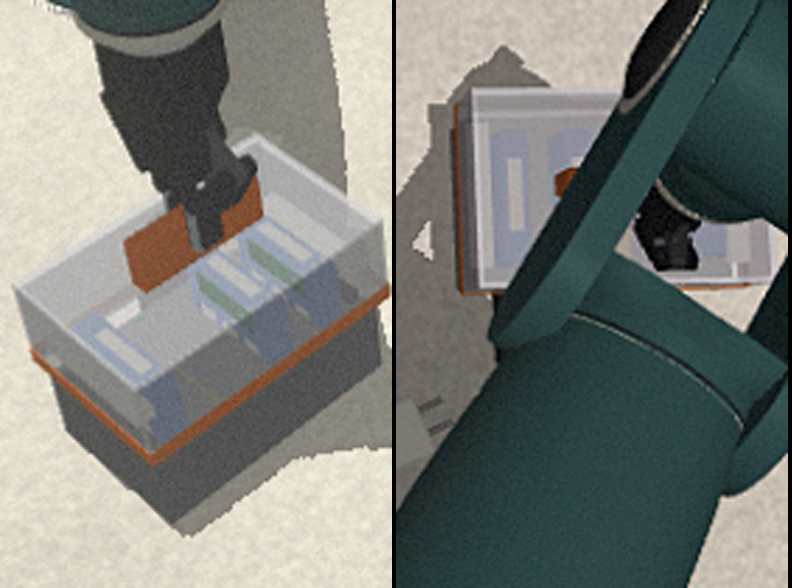

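The rim surrounds the dock evenly just above its top. I lower slowly while watching the force.

```bash

python3 -m inch '[[[0,0,-0.15,0,0,0,1],[0,0,-0.15,0,0,0,1],[0,0,-0.1,0,0,0,1],[0,0,0,0,0,0,1]]]' >/dev/null; python3 st.py
python3 -m inch '[[[0,0,-0.1,0,0,0,1],[0,0,-0.1,0,0,0,1],[0,0,0,0,0,0,1]]]' >/dev/null; python3 st.py
```

```text
p [ 0.5329 -0.3041  0.1691] jaw 2.51 tilt z [-2.e-04  1.e-04 -1.e+00] F [-0.3 -0.2 -2.9] open 0.179 gf 59.0 t 35.65 j6 -0.6
p [ 0.5329 -0.304   0.164 ] jaw 2.51 tilt z [-4.e-04  3.e-04 -1.e+00] F [-0.6 -1.1 -3.3] open 0.174 gf 59.0 t 36.02 j6 -0.6
```

Below the dock's top edge with no contact force, so the fit is clear. On to the seals.

```bash

python3 -m inch '[[[0,0,-0.15,0,0,0,1],[0,0,-0.1,0,0,0,1],[0,0,-0.08,0,0,0,1],[0,0,0,0,0,0,1]]]' >/dev/null; python3 st.py
python3 -m inch '[[[0,0,-0.1,0,0,0,1],[0,0,-0.1,0,0,0,1],[0,0,0,0,0,0,1]]]' >/dev/null; python3 st.py
python3 -m inch '[[[0,0,-0.06,0,0,0,1],[0,0,-0.06,0,0,0,1],[0,0,0,0,0,0,1]]]' >/dev/null; python3 st.py
```

```text
p [ 0.533  -0.3041  0.1559] jaw 2.51 tilt z [-1.e-04  0.e+00 -1.e+00] F [ 0.5 -0.2 -4. ] open 0.177 gf 59.0 t 36.52 j6 -0.6
p [ 0.5331 -0.3042  0.1515] jaw 2.51 tilt z [ 6.e-04 -3.e-04 -1.e+00] F [-1.1  0.8  3.5] open 0.179 gf 59.9 t 36.9 j6 -0.6
p [ 0.5331 -0.3042  0.1484] jaw 2.51 tilt z [ 5.e-04 -3.e-04 -1.e+00] F [-1.4  0.9  3.9] open 0.175 gf 60.1 t 37.27 j6 -0.6
```

```bash

python3 -m inch '[[[0,0,-0.06,0,0,0,1],[0,0,0,0,0,0,1]]]' >/dev/null; python3 st.py
python3 -m inch '[[[0,0,-0.06,0,0,0,1],[0,0,0,0,0,0,1]]]' >/dev/null; python3 st.py
python3 -m inch '[[[0,0,-0.05,0,0,0,1],[0,0,0,0,0,0,1]]]' >/dev/null; python3 st.py
```

```text
p [ 0.5331 -0.3042  0.1478] jaw 2.51 tilt z [ 8.e-04 -6.e-04 -1.e+00] F [-5.2  2.7 12.9] open 0.177 gf 61.2 t 37.52 j6 -0.6
p [ 0.5332 -0.3042  0.1478] jaw 2.51 tilt z [ 1.3e-03 -9.0e-04 -1.0e+00] F [-11.5   7.7  25.2] open 0.173 gf 63.1 t 37.77 j6 -0.6
p [ 0.5332 -0.3042  0.1478] jaw 2.51 tilt z [ 0.0018 -0.0013 -1.    ] F [-16.7  10.1  36.3] open 0.176 gf 64.7 t 38.02 j6 -0.6
```

The cover reached a hard stop with its rim at 40 mm, level. I release, lift and turn the hand toward the button.

```bash
for i in a; do
python3 -m inch '[[[0,0,0.17,0,0,0,1],[0,0,0,0,0,0,0],[0,0,0,0,0,0,0],[0,0,0,0,0,0,0]]]'
python3 -m inch '[[[0,0,0.3,0,0,0,0],[0,0,0.6,0,0,0,0],[0,0,1,0,0,0,0],[0,0,1,0,0,0,0],[0,0,0.6,0,0,0,0]]]'
python3 -m inch '[[[-0.17,0.06,0,0,0,1,1],[-0.17,0.06,0,0,0,1,1],[-0.17,0.06,0,0,0,1,1],[-0.17,0.06,0,0,0,1,1],[-0.17,0.06,0,0,0,1,1]]]'
python3 -m inch '[[[-0.17,0.06,0,0,0,1,1],[-0.17,0.06,0,0,0,1,1],[-0.17,0.06,0,0,0,1,1],[-0.17,0.06,0,0,0,1,1],[-0.17,0.06,0,0,0,1,1]]]'
python3 -m inch '[[[-0.17,0.06,0,0,0,1,1],[-0.17,0.06,0,0,0,1,1],[-0.17,0.06,0,0,0,1,1],[-0.17,0.06,0,0,0,1,1],[-0.17,0.06,0,0,0,1,1]]]'
python3 -m inch '[[[-0.17,0.06,0,0,0,1,1],[-0.17,0.06,0,0,0,1,1],[-0.17,0.06,0,0,0,1,1],[-0.17,0.06,0,0,0,1,1],[-0.17,0.06,0,0,0,1,1]]]'
python3 -m inch '[[[-0.17,0.06,0,0,0,1,1],[-0.17,0.06,0,0,0,1,1],[-0.17,0.06,0,0,0,0.5,1],[0,0,0,0,0,0,1]]]'
done >/dev/null; python3 st.py .4353 -.2684 .12 92.5; python3 snap.py h1.png scene 130 180 150 180 2.6 top 390 200 140 180 2.6
```

```text
p [ 0.4351 -0.2696  0.2358] jaw 92.47 tilt z [ 2.e-04 -2.e-04 -1.e+00] F [ 0.5 -0.4 -0.2] open -0.002 gf 0.0 t 42.15 j6 -2.22
units to go [ 0.01  0.05 -4.63] turn z 0.01
```

View pics/h1.png

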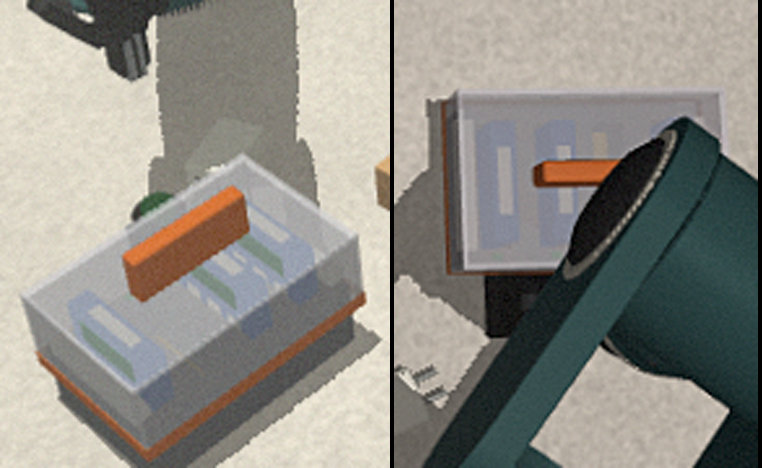

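The cover sits level and home with the hand above the button. Now I press it.

```bash

python3 -m inch '[[[0.01,0.05,-1,0,0,0,1],[0,0,-1,0,0,0,1],[0,0,-1,0,0,0,1],[0,0,-1,0,0,0,1],[0,0,-0.8,0,0,0,1]]]' >/dev/null; python3 -m inch '[[[0,0,0,0,0,0,1]]]' >/dev/null; python3 st.py
python3 -m inch '[[[0,0,-0.15,0,0,0,1],[0,0,-0.15,0,0,0,1],[0,0,-0.1,0,0,0,1],[0,0,0,0,0,0,1],[0,0,0,0,0,0,1]]]' >/dev/null; python3 st.py
```

```text
p [ 0.4351 -0.268   0.1143] jaw 92.49 tilt z [-0.0019  0.0013 -1.    ] F [ 0.  -0.4  1. ] open 0.003 gf 0.0 t 43.0 j6 -2.22
p [ 0.4357 -0.2685  0.106 ] jaw 92.51 tilt z [ 8.e-04 -5.e-04 -1.e+00] F [ 2.5 -1.1  3.2] open 0.0 gf 1.5 t 43.62 j6 -2.22
```

```bash

python3 -m inch '[[[0,0,-0.12,0,0,0,1],[0,0,-0.06,0,0,0,1],[0,0,0,0,0,0,1],[0,0,0,0,0,0,1]]]' >/dev/null; python3 st.py
python3 -m inch '[[[0,0,-0.06,0,0,0,1],[0,0,0,0,0,0,1]]]' >/dev/null; python3 st.py
```

```text
p [ 0.4359 -0.2686  0.1027] jaw 92.51 tilt z [ 1.2e-03 -8.0e-04 -1.0e+00] F [-3.9  2.8 21.7] open -0.002 gf 10.8 t 44.12 j6 -2.22
p [ 0.436  -0.2687  0.1025] jaw 92.51 tilt z [ 0.0015 -0.0011 -1.    ] F [-11.3   7.7  35.8] open 0.002 gf 17.9 t 44.38 j6 -2.22
```

Fully pressed, at a hard stop. I lift and check.

```bash

python3 -m inch '[[[0,0,0.5,0,0,0,1],[0,0,1,0,0,0,1],[0,0,1,0,0,0,1],[0,0,1,0,0,0,1],[0,0,1,0,0,0,1]]]' >/dev/null
python3 -m inch '[[[0,1,0.5,0,0,0,1],[0,1,0,0,0,0,1],[0,1,0,0,0,0,1],[0,1,0,0,0,0,1],[0,1,0,0,0,0,1]]]' >/dev/null
python3 -m inch '[[[0,1,0,0,0,0,1],[0,1,0,0,0,0,1],[0,1,0,0,0,0,1],[0,1,0,0,0,0,1],[0,0,0,0,0,0,1]]]' >/dev/null; python3 st.py
python3 snap.py i1.png scene 130 180 150 180 2.6 top 390 200 140 180 2.6
```

```text
p [ 0.4352 -0.0422  0.2241] jaw 92.62 tilt z [-9.e-04  3.e-04 -1.e+00] F [ 0.2 -0.1  0.5] open 0.002 gf 0.0 t 46.25 j6 -1.77
```

View pics/i1.png

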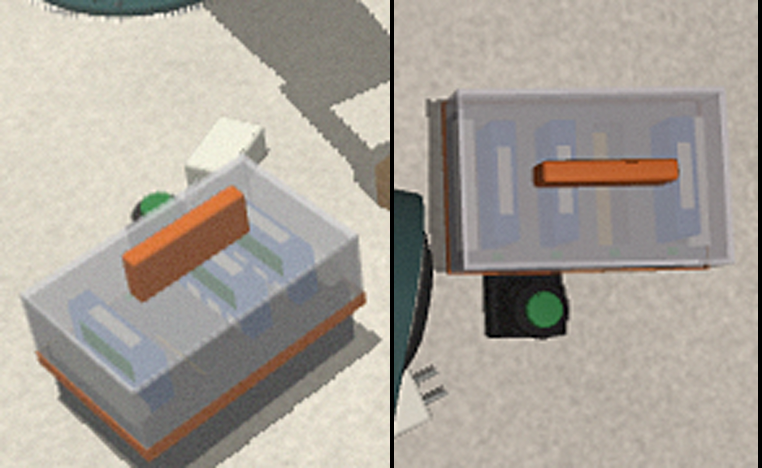

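The cover is level and home over the three keypads, the button is released, and the robot is clear.

```bash
python3 -c "
from rig import sign_off
print(sign_off())"
```

```text
the job is handed in; nothing more can be done
None
```

I handed the job in at about 46 s: all three keypads are home in the dock, the cover is pressed home and level, and the start button was pressed last and has sprung back; the sign-off call returned no verdict.

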